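# Ready the desk caddy and light its lamp from under the lip

## Task

Get the desk caddy ready for the evening: first stand the tall metal pencil cup in the back bay of its tray, then the short ceramic clip pot in the bay in front of it, each set down upright and not dropped. Finally light the caddy's lamp by pushing the red switch bar under the lip of its hood fully up from below, and leave everything else on the table as it is.

Things in the scene. Friction and masses are not known exactly. Their poses are not given: they have to be found in the camera images.
- caddy: Desk caddy, fixed: wooden base 240 (x, from -100 to +140) x 320 (y) x 6 mm. Origin at table height; x points to its back (its front faces roughly the robot), y to its left, z up. Left part (x -100 to +100, y +28 to +152 mm): shallow blue tray of two bays, one behind the other. Right part (x +35 to +140, y -140 to -40 mm): the lamp.
- back_bay (a point): Centre of the floor of the tray's back bay (6 mm above the table), axes as the caddy's. The bay is 92 (x) x 114 (y) mm inside; rims and the divider between the bays are 5 mm thick and stand 10 mm above this floor.
- front_bay (a point): Centre of the floor of the tray's front bay (nearer the robot), same size, 98 mm in front of the back bay's centre.
- lip_edge (a point): Middle of the lower front edge (lip) of the lamp's yellow hood, axes as the caddy's. The hood runs 105 mm back and 50 mm to either side from here and is 25 mm thick; underside 150, top 175 mm above the table. Two posts, 12 mm wide, carry it at its back (73 to 105 mm behind the lip); below the hood it is open to the front.
- switch_bar (a point): Axis centre of the red switch bar: radius 10 mm, 44 mm long along the caddy's y, axis 28 mm below the hood's underside and 15 mm behind the lip's edge, at mid-width, hidden from above. Rises with the bar; axes as the caddy's. Shut fingers leaning 30 to 45 degrees (tips away from the robot) fit under the lip. A red pin (diameter 12 mm) on the hood's top is right above: 4 mm proud off, 12 mm on.
- lamp_switch (a joint): Upward travel of the switch bar in m: 0 hanging down (off), 0.008 fully up (on). It needs about 4 N upward, stays where it is left (no spring), is smooth and slippery, and comes to a hard stop at 0.008.
- cup_center (a point): Centre (half-way up, 55 mm above its bottom) of the loose steel pencil cup: straight open empty cylinder, outer diameter 56 mm, 110 mm tall, wall 3 mm, about 0.15 kg. z up.
- pot_center (a point): Centre (half-way up, 32 mm above its bottom) of the loose ceramic clip pot: closed white cylinder with a blue band, diameter 54 mm, 64 mm tall, about 0.22 kg. z up.
- filebox: Green plastic card file box, fixed, 130 (x) x 170 (y) x 100 mm, with a hinged flap on top (knob on it); origin at the centre of its underside. Leave alone.
- filebox_flap (a joint): Angle of the file box's flap, rad: 0 shut, grows as it opens. Leave shut.
- tape: Chrome tape dispenser, loose, 105 x 52 x 72 mm, origin at the centre of its underside. Leave alone.
- stapler: Red and black plastic stapler, loose, 130 x 36 x 56 mm, origin at the centre of its underside. Leave alone.
- saucer: Blue ceramic saucer, loose, 110 mm across, 18 mm high, origin at the centre of its underside. Leave alone.

How it is judged (in metres and radians):
On the way, in this order (a step that is already met when the one before it is completed fails the run):
1. the tall pencil cup stands released in the back bay (x of cup_center in the frame of back_bay between -0.022 and 0.022 m and y of cup_center in the frame of back_bay between -0.03 and 0.03 m and z of cup_center in the frame of back_bay between 0.05 and 0.06 m and angle between cup_center's own z axis and vertical below 0.08 rad and contact force between the fingers and cup below 0.2 N), for 0.2 s.
2. then the clip pot stands released in the front bay, the cup still in the back bay (x of cup_center in the frame of back_bay between -0.022 and 0.022 m and y of cup_center in the frame of back_bay between -0.03 and 0.03 m and z of cup_center in the frame of back_bay between 0.05 and 0.06 m and angle between each of cup_center, pot_center's own z axis and vertical below 0.08 rad and x of pot_center in the frame of front_bay between -0.022 and 0.022 m and y of pot_center in the frame of front_bay between -0.03 and 0.03 m and z of pot_center in the frame of front_bay between 0.027 and 0.037 m and contact force between the fingers and pot below 0.2 N), for 0.2 s.
3. then the lamp switch is pushed up (x of cup_center in the frame of back_bay between -0.022 and 0.022 m and y of cup_center in the frame of back_bay between -0.03 and 0.03 m and z of cup_center in the frame of back_bay between 0.05 and 0.06 m and angle between each of cup_center, pot_center's own z axis and vertical below 0.08 rad and x of pot_center in the frame of front_bay between -0.022 and 0.022 m and y of pot_center in the frame of front_bay between -0.03 and 0.03 m and z of pot_center in the frame of front_bay between 0.027 and 0.037 m and value of joint lamp_switch above 0.006 m), for 0.2 s.
At the end, for the whole second after the job is handed in: The pencil cup stands upright (within 0.08 rad) on the floor of the back bay and the clip pot upright on the floor of the front bay, centres within 22 mm in x and 30 mm in y of the bay centres and within 5 mm of standing height, released and at rest; the switch bar is up by more than 6 of its 8 mm (all of step 3 and contact force between the fingers and cup below 0.2 N and contact force between the fingers and pot below 0.2 N and linear speed of each of cup, pot below 0.03 m/s); the robot touches nothing.
It fails at once if the pencil cup is dropped or thrown (falls out of the fingers faster than 0.75 m/s) (linear speed of cup above 0.75 m/s and contact force between the fingers and cup below 0.05 N).
It fails at once if the clip pot is dropped or thrown (falls out of the fingers faster than 0.75 m/s) (linear speed of pot above 0.75 m/s and contact force between the fingers and pot below 0.05 N).
It fails at once if the tape dispenser, stapler or saucer is shifted more than 3 cm (distance of any of tape, stapler, saucer from where it was at the start of the episode above 0.03 m).
It fails at once if the file box's flap is opened (value of joint filebox_flap above 0.2 rad).
It also fails if it takes over 72 s, if anything falls off the work surface, if the arm or the gripper's body presses on something with over 40 N, if the wrist force passes 120 N, or if a joint passes its speed limit or range.

## Robot

A 6-joint arm with a two-finger parallel gripper is mounted at the origin on the work surface. World frame = base frame: x ahead of the robot, y to its left, z up, the work surface at z = 0. Lengths are in mm, angles in rad, forces in N, time in s.
With the tool pointing down it reaches from about 400 to 925 mm from the base axis. Payload 12.5 kg.
Tool frame: the origin (TCP) lies between the finger pads; the fingertips stand 22 mm ahead of it and the grasp point (between the pads) lies 3 mm ahead of it; z points along the fingers, y is the line along which they close (so a half turn about z gives the same grasp; the last joint's range is limited). The gripper opens to 95 mm and grips with 3 to 60 N. Pads are 20 mm wide; open, the fingers measure 119 mm over their backs; the gripper's body (75 mm by 180 mm) begins 59 mm behind the grasp point.
Start: joints at [-1.322, 0.491, 1.559, -0, 1.092, -0.106], TCP at [217.15, -586.08, 236.661] pointing down, gripper open.
Joint ranges: [-3.1, 3.1], [-0.84, 2.19], [0.05, 2.79], [-1.13, 4.28], [0.06, 2.93], [-2.69, 2.69]. Speed limits (rad/s): [2.22, 2.22, 2.79, 3.14, 3.14, 3.14].

## Interface

Orientations are given as a rotation vector (axis times angle).
In Python, from plant import get_obs, camera, calibration, finish_job, recognise, trace gives the robot as it stands.
- The arm moves only by the tool servo_tool, never from a script. Its argument "targets" is a list of rows, each a list of 2 entries, a list of its own where there are three numbers: the shift along the tool's x, y, z in cm, then the turn about the tool's z in degrees. A call has exactly 10 rows; each row is the pose to reach, as a shift and turn from the pose commanded when the call began, along the tool's axes at that moment; what a row does not reach only later rows make up. A row lasts 1/8 s, in which the tool goes at most 62.5 mm and 10.7 degrees, less where a joint would pass 70% of its speed; a pose out of reach is approached as far as the arm can. A call with a gripper value outside its range is refused whole. "fingers" is the finger opening in cm, from 0 to 9.51, set as the call begins (left out, the last holds). The fingers move at their own pace and stop on an object; "newtons" is the grip in N (left out, the last holds). Time passes only in rows, so rows that repeat a pose let the fingers close, or fill a call up. It gives the time, the measured TCP pose, the force, the opening and the grip force at its end, in the units of the state.
- get_obs(): the state, without advancing time (a new reading comes with each control period).
- camera(name): name is "side" or "top" or "wrist"; returns the picture (384x512x3 uint8, red, green, blue); there is no depth.
- calibration(name): a dict with "fovy" (degrees; the focal length in pixels is half the picture's height over the tangent of half this angle, whatever the lens; pixels are square), "cx", "cy" (the principal point, pixels), "world_to_cam" (4x4, takes a point from world to camera coordinates). Camera axes: x right, y down, z forward; pixel columns grow to the right and rows downward; lengths in mm; the calibration is good to about 2 mm. A picture is of the moment at which its call begins: read the wrist's pose just before it. calibration takes no time and is no camera call; for the wrist camera it gives the pose at the moment of the call.
- finish_job(): hands the job in; it is judged then, once.
Trained networks look in the newest picture that a camera, given by its name, has taken for a name from the list of things; names that differ only in an ending like _2 or _b are one class to them, and where a whole thing is asked for, a point or a joint stands for the part that bears it (a point fixed in the world has none). Each returns a list of dicts, best first, with "confidence" (0 to 1); they miss things now and then, are a little off and sometimes report something else, mostly with a low value. They report only what shows in the picture. A call takes as long as a camera call.
- recognise(camera, name): "point" ([column, row] in pixels, amid what is visible of it).
- trace(camera, name): "region" (384x512 bool, what is visible of it) and "point" ([column, row] in pixels, amid what is visible of it).
The state is a dict: "clock": time; "joint_positions": joint angles; "joint_velocities": joint speeds; "tau": joint torques, N m; "tcp_pos": TCP position; "ee_rot": TCP orientation; "wrist_force": force on the tool from outside, world axes, zero at the start; "wrist_torque": the same for the moment, N m; "finger_gap": finger opening in mm; "grip_force": force on a finger pad.
Only numpy, scipy, OpenCV 4.12 (cv2) and the standard library are available. Lean on these libraries where they do the work, as an engineer would, in place of code of your own. Each camera call takes 0.05 s, during which the arm holds its last target. There are 200 camera calls.

## Working session

There is one attempt and no reset: what is moved stays moved. The work goes in short steps, Python scripts to look and compute and a tool call to move; the robot and the scene stay as the last step left them, time stands still between calls to the robot, and variables do not carry over. Pictures are saved under pics/ and viewed, at most 10 in all, crops included, and the job is handed in when it is done.

Besides the shell and the picture viewer there is one more tool, called after ">>>" in YAML: its name, and indented under it one key for each argument. servo_tool: Moves the arm, as the interface text tells. Its arguments: {"type":"object","properties":{"targets":{"type":"array","items":{"type":"array"}},"fingers":{"type":"number"},"newtons":{"type":"number"}},"required":["targets"]}

```bash
mkdir -p pics; ls; python3 - <<'E'
from plant import *
import cv2,numpy as np
o=get_obs();print(o['clock'],o['tcp_pos'],o['ee_rot'],o['finger_gap'])
for c in['side','top']:
    im=camera(c);cv2.imwrite(f'pics/{c}0.png',im[:,:,::-1])
    k=calibration(c);print(c,k['fovy'],k['cx'],k['cy'],np.round(k['world_to_cam'],3).tolist())
    for n in['caddy','cup_center','pot_center','lip_edge','back_bay','front_bay','switch_bar','filebox','tape','stapler','saucer']:
        try:
            print(n,[(np.round(r['point']).tolist(),round(r['confidence'],2)) for r in recognise(c,n)][:3])
        except Exception as e: print(n,e)
print(get_obs()['clock'])
E
```

```text
pics
0.0 [ 217.11168914 -585.86111279  236.06128829] [-3.09122505e+00 -5.54305406e-01  1.13953213e-04] 94.48794704497713
side 43.07956828758886 258.207650164038 196.39132952931342 [[0.985, -0.173, -0.011, -516.815], [-0.098, -0.506, -0.857, 158.624], [0.143, 0.845, -0.516, 1480.05], [0.0, 0.0, 0.0, 1.0]]
caddy [([300.0, 229.0], 0.74)]
cup_center [([220.0, 169.0], 0.91)]
pot_center [([254.0, 293.0], 0.88), ([299.0, 230.0], 0.4)]
lip_edge [([298.0, 229.0], 0.79)]
back_bay [([297.0, 228.0], 0.86), ([212.0, 265.0], 0.32), ([251.0, 294.0], 0.22)]
front_bay [([299.0, 228.0], 0.97), ([211.0, 264.0], 0.67)]
switch_bar []
filebox [([271.0, 156.0], 0.98), ([219.0, 167.0], 0.54)]
tape [([335.0, 301.0], 0.72)]
stapler [([213.0, 206.0], 0.6), ([308.0, 215.0], 0.17)]
saucer [([212.0, 266.0], 0.71)]
top 42.006056414401336 255.9494038427791 197.65626775565963 [[0.008, -1.0, 0.0, -2.722], [-0.986, -0.008, -0.169, 548.999], [0.169, 0.001, -0.986, 1576.349], [0.0, 0.0, 0.0, 1.0]]
caddy [([267.0, 174.0], 0.94), ([133.0, 167.0], 0.65)]
cup_center [([161.0, 234.0], 0.6), ([314.0, 256.0], 0.52)]
pot_center []
lip_edge [([266.0, 172.0], 0.98)]
back_bay [([264.0, 173.0], 0.66)]
front_bay []
switch_bar []
filebox [([134.0, 166.0], 0.71)]
tape [([370.0, 167.0], 0.84)]
stapler [([211.0, 252.0], 0.73)]
saucer [([313.0, 258.0], 0.76)]
1.2
```

View pics/side0.png

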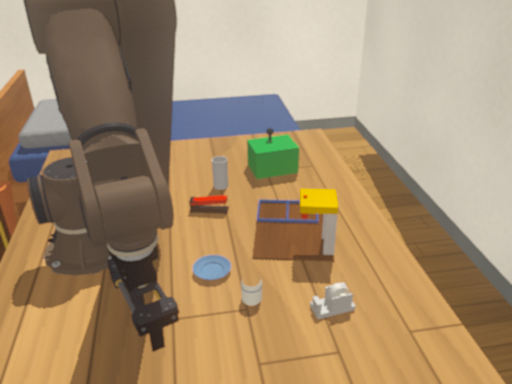

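View pics/top0.png

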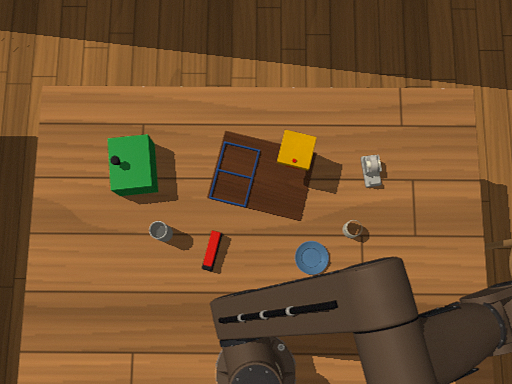

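The side view shows the cup at about (220,172), the pot at (252,292), and the caddy with its yellow hood at (318,200). In the top view the cup rim is at (161,231), the pot at (352,229), the blue tray corners at about (226,141), (261,151), (246,206) and (210,197), and the hood at (297,150).

```bash
cat > h.py <<'E'
from plant import *
import cv2,numpy as np
from scipy.spatial.transform import Rotation as R
from scipy.optimize import least_squares
def f_(k): return 192/np.tan(np.radians(k['fovy']/2))
def proj(k,P):
    T=np.array(k['world_to_cam']);p=np.atleast_2d(P)@T[:3,:3].T+T[:3,3]
    return p[:,:2]/p[:,2:]*f_(k)+[k['cx'],k['cy']]
def unproj(k,px,z):
    T=np.array(k['world_to_cam']);px=np.atleast_2d(px).astype(float)
    d=np.c_[(px-[k['cx'],k['cy']])/f_(k),np.ones(len(px))]@T[:3,:3];c=-T[:3,:3].T@T[:3,3]
    return c+d*((z-c[2])/d[:,2])[:,None]
def cyl(k,x,y,r,h,z0=0):
    a=np.linspace(0,2*np.pi,40);P=np.array([[x+r*np.cos(t),y+r*np.sin(t),z] for z in(z0,z0+h) for t in a])
    return proj(k,P)
def bb(p): return np.r_[p.min(0),p.max(0)]
E
python3 - <<'E'
from h import *
ims={}
ks={c:calibration(c) for c in('side','top')}
for c in ks: camera(c)
for n,r,h,guess in[('cup_center',28,110,(600,250)),('pot_center',27,64,(600,-250))]:
    obs={}
    for c in ks:
        for t in trace(c,n)[:2]:
            m=t['region'];ys,xs=np.nonzero(m);print(n,c,t['confidence'],np.round(t['point']),[xs.min(),ys.min(),xs.max()+1,ys.max()+1],m.sum())
            if c not in obs: obs[c]=np.array([xs.min(),ys.min(),xs.max()+1,ys.max()+1])
    for cs in(['side'],['top'],['side','top']):
        if not all(c in obs for c in cs): continue
        s=least_squares(lambda q:np.concatenate([bb(cyl(ks[c],q[0],q[1],r,h))-obs[c] for c in cs]),guess)
        print(n,cs,s.x.round(1),s.fun.round(1))
k=ks['top']
im=camera('top').astype(int);hsv=cv2.cvtColor(im.astype(np.uint8),cv2.COLOR_RGB2HSV)
b=cv2.inRange(hsv,(105,120,50),(125,255,255));b[:, :195]=0;b[:,275:]=0;b[:125]=0;b[220:]=0
pts=np.argwhere(b)[:,::-1]
W=unproj(k,pts,16)[:,:2].astype(np.float32);rc=cv2.minAreaRect(W);print('tray',len(pts),rc)
y=cv2.inRange(hsv,(20,150,120),(32,255,255));y[:, :270]=0;y[:,325:]=0;y[:120]=0;y[180:]=0
pts=np.argwhere(y)[:,::-1];W2=unproj(k,pts,175)[:,:2].astype(np.float32);print('hood',len(pts),cv2.minAreaRect(W2))
print(get_obs()['clock'])
E
```

```text
cup_center side 0.64 [219. 170.] [np.int64(211), np.int64(155), np.int64(230), np.int64(191)] 559
cup_center side 0.59 [301. 226.] [np.int64(253), np.int64(188), np.int64(339), np.int64(263)] 5321
cup_center top 0.56 [161. 232.] [np.int64(149), np.int64(221), np.int64(173), np.int64(242)] 362
cup_center top 0.47 [265. 172.] [np.int64(207), np.int64(130), np.int64(315), np.int64(220)] 7102
cup_center ['side'] [439.6 301.9] [ 1.   1.1 -1.  -0.9]
cup_center ['top'] [434.5 302.4] [ 0.  0. -0. -0.]
cup_center ['side', 'top'] [436.7 302.3] [ 0.2  1.1 -1.8 -0.9  0.1 -0.7  0.1 -0.7]
pot_center side 0.56 [251. 293.] [np.int64(241), np.int64(281), np.int64(262), np.int64(305)] 381
pot_center top 0.55 [345. 229.] [np.int64(342), np.int64(222), np.int64(356), np.int64(238)] 81
pot_center ['side'] [ 451.6 -320.3] [-0.2 -4.7  0.2  4.3]
pot_center ['top'] [ 447.1 -299.7] [-3.2 -1.3  3.1  1.3]
pot_center ['side', 'top'] [ 450.5 -308.6] [-1.2 -7.5 -1.1  1.2 -0.5 -2.4  5.9  0.3]
tray 394 ((635.743896484375, 74.46028137207031), (124.58932495117188, 200.80406188964844), 76.43187713623047)
hood 1081 ((678.528076171875, -119.99329376220703), (100.65453338623047, 104.38488006591797), 76.43148803710938)
1.55
```

```bash
cat >> h.py <<'E'
CY=np.radians(-13.57); O=np.array([614.6,-13.0])
def cad(x,y,z): c,s=np.cos(CY),np.sin(CY); return np.array([O[0]+c*x-s*y,O[1]+s*x+c*y,z])
def st():
    o=get_obs();return np.array(o['tcp_pos']),R.from_rotvec(o['ee_rot']).as_matrix(),o
def go(*Ps):
    p,M,o=st()
    for P in Ps: print('shift cm',np.round((np.array(P)-p)@M/10,2), P)
    ty=np.degrees(np.arctan2(M[1,1],M[0,1]));d=(ty-(90+np.degrees(CY))+90)%180-90
    print('turn about tool z to align with caddy y',round(d,1),'tilt',round(np.degrees(np.arccos(-M[2,2])),1),'clock',o['clock'],'tcp',p.round(1),'q',np.round(o['joint_positions'],2),'gap',round(o['finger_gap'],1),'F',np.round(o['wrist_force'],1))
E
python3 -c "
from h import *
go((560,-150,260),(437,302,230))"
```

```text
shift cm [ 47.3  -28.98  -2.34] (560, -150, 260)
shift cm [ 51.47 -75.64   0.66] (437, 302, 230)
turn about tool z to align with caddy y 33.9 tilt 0.0 clock 1.55 tcp [ 217.2 -586.1  236.7] q [-1.32  0.49  1.56 -0.    1.09 -0.11] gap 95.0 F [ 0.6 -0.4  0.1]
```

>>> servo_tool:
  targets:
    - [[4.7,-2.9,-0.3],4]
    - [[9.5,-5.8,-0.6],8]
    - [[14.2,-8.7,-1],12]
    - [[19,-11.6,-1.3],16]
    - [[23.7,-14.5,-1.6],20]
    - [[28.4,-17.4,-1.9],24]
    - [[33,-20.3,-2.2],28]
    - [[38,-23.2,-2.4],32]
    - [[42.6,-26.1,-2.4],34]
    - [[47.3,-29,-2.4],34]
  fingers: 9.5
  newtons: 20

```text
clock: 2.8
tcp_pos: [560.9, -148.2, 260.8]
ee_rot: [3.119, -0.375, 0.001]
wrist_force: [1.1, -0.3, -0.4]
finger_gap: 94.9
grip_force: 0.0
```

```bash
python3 -c "
from h import *
go((437,302,230))"
```

```text
shift cm [-22.7  -40.81   3.06] (437, 302, 230)
turn about tool z to align with caddy y -0.1 tilt 0.0 clock 2.8 tcp [ 560.9 -148.2  260.8] q [-0.37  0.4   1.64 -0.    1.1   1.44] gap 94.9 F [ 1.1 -0.3 -0.4]
```

>>> servo_tool:
  targets:
    - [[-2.5,-4.5,0.3],0]
    - [[-5,-9,0.7],0]
    - [[-7.5,-13.6,1],0]
    - [[-10,-18,1.4],0]
    - [[-12.6,-22.7,1.7],0]
    - [[-15,-27,2],0]
    - [[-17.6,-31.7,2.4],0]
    - [[-20,-36.2,2.8],0]
    - [[-22.7,-40.8,3.1],0]
    - [[-22.7,-40.8,3.1],0]

```text
clock: 4.05
tcp_pos: [434.6, 302.8, 229.3]
ee_rot: [-3.12, 0.368, 0.0]
wrist_force: [-0.5, -1.0, -0.2]
finger_gap: 95.3
grip_force: 0.0
```

```bash
python3 - <<'E'
from h import *
k=calibration('wrist');im=camera('wrist');cv2.imwrite('pics/w1.png',im[:,:,::-1])
print(k['fovy'],np.round(k['world_to_cam'],2).tolist())
for t in trace('wrist','cup_center')[:2]:
    ys,xs=np.nonzero(t['region']);print(t['confidence'],t['point'],xs.min(),ys.min(),xs.max(),ys.max(),t['region'].sum())
print(bb(cyl(k,437,302,28,110)),proj(k,[437,302,110]))
go((437,302,230))
E
```

```text
65.91807022212855 [[-0.23, -0.97, -0.0, 396.13], [-0.93, 0.22, 0.28, 308.68], [-0.27, 0.07, -0.96, 482.35], [0.0, 0.0, 0.0, 1.0]]
0.94 [253.4, 181.9] 224 145 283 216 3256
[226.3997501  143.21092935 286.30738013 216.76280469] [[256.35036011 188.82110195]]
shift cm [ 0.09 -0.19 -0.05] (437, 302, 230)
turn about tool z to align with caddy y -0.0 tilt 0.0 clock 4.15 tcp [435.6 300.4 229.5] q [ 0.48  0.36  1.8  -0.    0.98  2.29] gap 95.1 F [-0.1 -0.1  0.3]
```

View pics/w1.png

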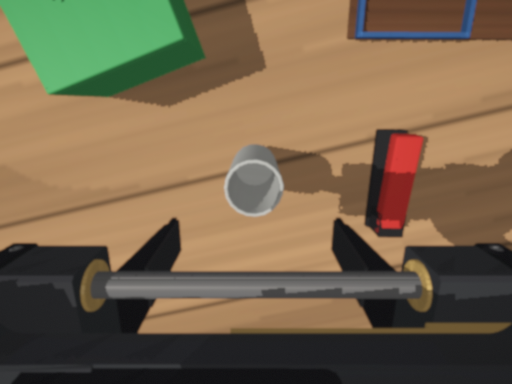

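The wrist view shows the cup's rim centred at about (254,185), within 2 px of where I predicted it. The grasp can go ahead.

>>> servo_tool:
  targets:
    - [[0.1,-0.3,2],0]
    - [[0.1,-0.3,4],0]
    - [[0.1,-0.3,6],0]
    - [[0.1,-0.3,8],0]
    - [[0.1,-0.3,10],0]
    - [[0.1,-0.3,12],0]
    - [[0.1,-0.3,13.5],0]
    - [[0.1,-0.3,14.5],0]
    - [[0.1,-0.3,14.5],0]
    - [[0.1,-0.3,14.5],0]

```text
clock: 5.4
tcp_pos: [437.8, 303.0, 85.1]
ee_rot: [-3.119, 0.374, -0.001]
wrist_force: [0.4, 0.1, 0.9]
finger_gap: 94.9
grip_force: 0.0
```

>>> servo_tool:
  targets:
    - [[0,0,0],0]
    - [[0,0,0],0]
    - [[0,0,0],0]
    - [[0,0,0],0]
    - [[0,0,0],0]
    - [[0,0,0],0]
    - [[0,0,0],0]
    - [[0,0,0],0]
    - [[0,0,-0.5],0]
    - [[0,0,-1],0]
  fingers: 4.5
  newtons: 25

```text
clock: 6.65
tcp_pos: [437.5, 302.9, 94.9]
ee_rot: [3.119, -0.374, -0.0]
wrist_force: [-0.1, -0.6, -1.7]
finger_gap: 56.2
grip_force: 24.9
```

```bash
python3 -c "
from h import *
p,M,o=st();b=cad(49,90,0)
go((b[0],b[1],180),(b[0],b[1],120))"
```

```text
shift cm [29.56 17.5  -8.51] (np.float64(683.3491000828865), np.float64(62.99053386964225), 180)
shift cm [29.56 17.5  -2.51] (np.float64(683.3491000828865), np.float64(62.99053386964225), 120)
turn about tool z to align with caddy y -0.1 tilt 0.0 clock 6.65 tcp [437.5 302.9  94.9] q [ 0.48  0.56  1.92 -0.    0.66  2.29] gap 56.2 F [-0.1 -0.6 -1.7]
```

>>> servo_tool:
  targets:
    - [[1,0.6,-4],0]
    - [[4,2.4,-8],0]
    - [[8,4.7,-8.5],0]
    - [[12,7.1,-8.5],0]
    - [[16,9.5,-8.5],0]
    - [[20,11.8,-8.5],0]
    - [[24,14.2,-8.5],0]
    - [[27.5,16.3,-8.5],0]
    - [[29.6,17.5,-8],0]
    - [[29.6,17.5,-6],0]

```text
clock: 7.9
tcp_pos: [685.2, 61.3, 155.3]
ee_rot: [-3.119, 0.377, -0.004]
wrist_force: [-0.7, 0.4, -1.6]
finger_gap: 56.1
grip_force: 24.9
```

```bash
python3 - <<'E'
from h import *
b=cad(49,90,0);go((b[0],b[1],92))
k=calibration('side');im=camera('side');cv2.imwrite('pics/s2.png',cv2.resize(im[100:300,150:400,::-1],None,fx=3,fy=3))
E
```

```text
shift cm [-0.23 -0.12  6.33] (np.float64(683.3491000828865), np.float64(62.99053386964225), 92)
turn about tool z to align with caddy y -0.2 tilt 0.1 clock 7.9 tcp [685.2  61.3 155.3] q [-0.01  0.66  1.47 -0.    1.01  1.8 ] gap 56.1 F [-0.7  0.4 -1.6]
```

View pics/s2.png

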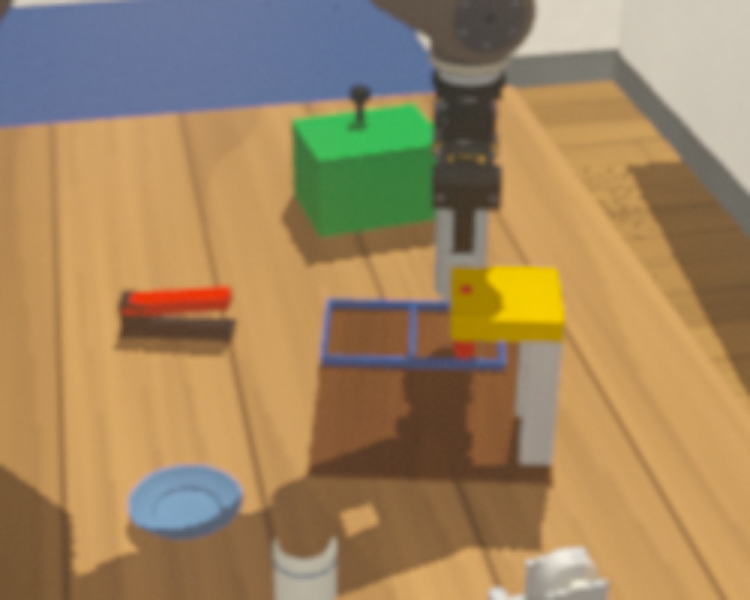

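The crop shows the cup, held upright, at about (460,250) above the back bay. It is clear of the hood.

>>> servo_tool:
  targets:
    - [[-0.2,-0.1,1],0]
    - [[-0.2,-0.1,2],0]
    - [[-0.2,-0.1,3],0]
    - [[-0.2,-0.1,4],0]
    - [[-0.2,-0.1,5],0]
    - [[-0.2,-0.1,5.5],0]
    - [[-0.2,-0.1,5.9],0]
    - [[-0.2,-0.1,6.2],0]
    - [[-0.2,-0.1,6.4],0]
    - [[-0.2,-0.1,6.4],0]

```text
clock: 9.2
tcp_pos: [682.1, 64.4, 90.7]
ee_rot: [3.119, -0.374, 0.0]
wrist_force: [0.1, 0.6, -0.5]
finger_gap: 56.2
grip_force: 24.9
```

>>> servo_tool:
  targets:
    - [[0,0,0],0]
    - [[0,0,0],0]
    - [[0,0,0],0]
    - [[0,0,0],0]
    - [[0,0,-1],0]
    - [[0,0,-3],0]
    - [[0,0,-6],0]
    - [[0,0,-10],0]
    - [[0,0,-14],0]
    - [[0,0,-18],0]
  fingers: 9.5

```text
clock: 10.45
tcp_pos: [681.8, 64.4, 273.8]
ee_rot: [-3.119, 0.374, -0.003]
wrist_force: [0.2, -0.5, 0.1]
finger_gap: 95.0
grip_force: 0.0
```

```bash
python3 - <<'E'
from h import *
b=cad(49,90,0)[:2]
for c in('side','wrist'):
    k=calibration(c);camera(c)
    for t in trace(c,'cup_center')[:1]:
        ys,xs=np.nonzero(t['region']);print(c,t['confidence'],xs.min(),ys.min(),xs.max()+1,ys.max()+1)
    print(bb(cyl(k,b[0],b[1],28,110,6)).round(1))
go((460,-308,220))
E
```

```text
side 0.73 293 180 311 217
[293.2 179.8 311.5 217.3]
wrist 0.93 230 145 281 207
[231.6 142.4 283.7 205.6]
shift cm [-12.78  41.43   5.19] (460, -308, 220)
turn about tool z to align with caddy y -0.1 tilt 0.1 clock 10.65 tcp [682.   64.4 272.4] q [-0.    0.55  1.35 -0.    1.24  1.81] gap 95.3 F [-0.  -0.4 -0.5]
```

>>> servo_tool:
  targets:
    - [[-1.3,4.1,0],0]
    - [[-2.6,8.3,0],0]
    - [[-3.9,12.4,0],0]
    - [[-5.2,16.6,0],0]
    - [[-6.5,20.7,0],0]
    - [[-7.8,24.9,1],0]
    - [[-9.1,29,2],0]
    - [[-10.4,33.2,3],0]
    - [[-12,37.5,4],0]
    - [[-12.8,41.4,5.2],0]

```text
clock: 11.9
tcp_pos: [458.4, -308.5, 217.9]
ee_rot: [-3.119, 0.374, 0.002]
wrist_force: [1.1, -0.3, 0.0]
finger_gap: 95.0
grip_force: 0.0
```

```bash
python3 - <<'E'
from h import *
p,M,o=st();k=calibration('wrist');im=camera('wrist');cv2.imwrite('pics/w3.png',im[:,:,::-1])
for t in trace('wrist','pot_center')[:2]:
    ys,xs=np.nonzero(t['region']);ob=np.array([xs.min(),ys.min(),xs.max()+1,ys.max()+1]);print(t['confidence'],ob)
    s=least_squares(lambda q:bb(cyl(k,q[0],q[1],27,64))-ob,(450,-308));print(s.x,s.fun.round(1));
    go((s.x[0],s.x[1],43))
E
```

```text
0.62 [234 153 283 188]
[ 465.26385064 -312.70793395] [ -1.4 -12.1   1.4  11.2]
shift cm [ 0.84  0.12 17.39] (np.float64(465.2638506422821), np.float64(-312.7079339528197), 43)
turn about tool z to align with caddy y -0.3 tilt 0.2 clock 12.0 tcp [ 457.8 -309.8  216.9] q [-0.71  0.41  1.76 -0.    0.97  1.1 ] gap 94.8 F [1.2 0.6 0. ]
```

View pics/w3.png

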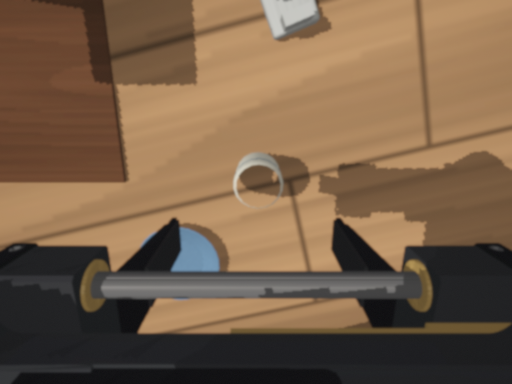

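The pot is at cols 233–284, rows 152–208. Its top is wood-coloured, so the network caught only part of it. I'll refit with this box.

```bash
python3 - <<'E'
from h import *
k=calibration('wrist');ob=np.array([233,152,284,209])
s=least_squares(lambda q:bb(cyl(k,q[0],q[1],27,64))-ob,(450,-308));print(s.x,s.fun.round(1))
go((s.x[0],s.x[1],43))
E
```

```text
[ 452.69486859 -310.95246432] [-0.2 -1.2  0.2  1.2]
shift cm [-0.42  0.25 17.4 ] (np.float64(452.6948685872012), np.float64(-310.9524643163534), 43)
turn about tool z to align with caddy y -0.3 tilt 0.2 clock 12.0 tcp [ 457.8 -309.8  216.9] q [-0.71  0.41  1.76 -0.    0.97  1.1 ] gap 94.8 F [1.2 0.6 0. ]
```

>>> servo_tool:
  targets:
    - [[-0.2,0.1,2.5],0]
    - [[-0.4,0.2,5],0]
    - [[-0.5,0.2,7.5],0]
    - [[-0.5,0.2,10],0]
    - [[-0.5,0.2,12.5],0]
    - [[-0.5,0.2,14.5],0]
    - [[-0.5,0.2,16],0]
    - [[-0.5,0.2,17.4],0]
    - [[-0.5,0.2,17.4],0]
    - [[-0.5,0.2,17.4],0]

```text
clock: 13.25
tcp_pos: [454.7, -308.5, 45.1]
ee_rot: [3.119, -0.374, 0.001]
wrist_force: [-0.1, -0.6, 0.4]
finger_gap: 95.3
grip_force: 0.0
```

>>> servo_tool:
  targets:
    - [[0,0,0],0]
    - [[0,0,0],0]
    - [[0,0,0],0]
    - [[0,0,0],0]
    - [[0,0,0],0]
    - [[0,0,0],0]
    - [[0,0,0],0]
    - [[0,0,0],0]
    - [[0,0,-0.5],0]
    - [[0,0,-1],0]
  fingers: 4.5
  newtons: 30

```text
clock: 14.5
tcp_pos: [454.4, -308.3, 54.9]
ee_rot: [-3.119, 0.374, 0.0]
wrist_force: [0.7, -0.4, -1.8]
finger_gap: 53.3
grip_force: 30.0
```

```bash
python3 - <<'E'
from h import *
b=cad(-49,90,0);m=cad(-140,-60,0);go((m[0],m[1],150),(b[0],b[1],150))
E
```

```text
shift cm [ -5.41 -26.45  -9.51] (np.float64(464.4302519572485), np.float64(-38.47639638521379), 150)
shift cm [  3.67 -41.47  -9.51] (np.float64(588.0848693116966), np.float64(85.98458387335974), 150)
turn about tool z to align with caddy y -0.1 tilt 0.0 clock 14.5 tcp [ 454.4 -308.3   54.9] q [-0.72  0.64  1.91 -0.    0.6   1.09] gap 53.3 F [ 0.7 -0.4 -1.8]
```

>>> servo_tool:
  targets:
    - [[-0.5,-2,-4],0]
    - [[-2,-7,-8],0]
    - [[-3.5,-12,-9.5],0]
    - [[-4.5,-17,-9.5],0]
    - [[-4.5,-22,-9.5],0]
    - [[-3.5,-27,-9.5],0]
    - [[-2,-32,-9.5],0]
    - [[0.5,-37,-9.5],0]
    - [[3.7,-41.5,-9.5],0]
    - [[3.7,-41.5,-8],0]

```text
clock: 15.75
tcp_pos: [590.8, 88.5, 135.1]
ee_rot: [-3.119, 0.369, -0.005]
wrist_force: [-0.8, -0.8, -1.6]
finger_gap: 53.0
grip_force: 30.0
```

```bash
python3 - <<'E'
from h import *
b=cad(-49,90,0);go((b[0],b[1],51))
E
```

```text
shift cm [-0.23  0.32  8.41] (np.float64(588.0848693116966), np.float64(85.98458387335974), 51)
turn about tool z to align with caddy y 0.1 tilt 0.2 clock 15.75 tcp [590.8  88.5 135.1] q [0.04 0.57 1.73 0.   0.84 1.84] gap 53.0 F [-0.8 -0.8 -1.6]
```

>>> servo_tool:
  targets:
    - [[-0.1,0.1,1.5],0]
    - [[-0.1,0.1,3],0]
    - [[-0.1,0.1,4.5],0]
    - [[-0.1,0.1,6],0]
    - [[-0.1,0.1,7],0]
    - [[-0.1,0.1,7.6],0]
    - [[-0.1,0.1,8],0]
    - [[-0.1,0.1,8.2],0]
    - [[-0.1,0.1,8.4],0]
    - [[-0.1,0.1,8.4],0]

```text
clock: 17.0
tcp_pos: [587.4, 85.4, 50.8]
ee_rot: [3.119, -0.374, 0.001]
wrist_force: [-0.9, -0.1, -2.4]
finger_gap: 53.2
grip_force: 30.0
```

>>> servo_tool:
  targets:
    - [[0,0,0.1],0]
    - [[0,0,0.1],0]
    - [[0,0,0.1],0]
    - [[0,0,0.15],0]
    - [[0,0,0.15],0]
    - [[0,0,0.2],0]
    - [[0,0,0.2],0]
    - [[0,0,0.2],0]
    - [[0,0,0.2],0]
    - [[0,0,0.2],0]

```text
clock: 18.25
tcp_pos: [587.5, 85.4, 50.6]
ee_rot: [-3.119, 0.374, -0.002]
wrist_force: [-5.2, -1.3, 20.4]
finger_gap: 53.1
grip_force: 30.0
```

>>> servo_tool:
  targets:
    - [[0,0,-0.1],0]
    - [[0,0,-0.15],0]
    - [[0,0,-0.15],0]
    - [[0,0,-0.15],0]
    - [[0,0,-0.15],0]
    - [[0,0,-0.15],0]
    - [[0,0,-0.15],0]
    - [[0,0,-0.15],0]
    - [[0,0,-0.15],0]
    - [[0,0,-0.15],0]

```text
clock: 19.5
tcp_pos: [587.4, 85.4, 50.7]
ee_rot: [-3.119, 0.374, -0.001]
wrist_force: [-2.8, -0.6, 9.2]
finger_gap: 53.1
grip_force: 30.0
```

>>> servo_tool:
  targets:
    - [[0,0,0],0]
    - [[0,0,0],0]
    - [[0,0,0],0]
    - [[0,0,0],0]
    - [[0,0,-1],0]
    - [[0,0,-3],0]
    - [[0,0,-6],0]
    - [[0,0,-10],0]
    - [[0,0,-14],0]
    - [[0,0,-18],0]
  fingers: 9.5

```text
clock: 20.75
tcp_pos: [587.1, 85.4, 232.2]
ee_rot: [3.119, -0.374, 0.001]
wrist_force: [0.6, 0.3, 0.8]
finger_gap: 94.9
grip_force: 0.0
```

```bash
python3 - <<'E'
from h import *
for n,x,r,h in(('cup_center',49,28,110),('pot_center',-49,27,64)):
  b=cad(x,90,0)[:2]
  for c in('side','wrist'):
    k=calibration(c);im=camera(c)
    for t in trace(c,n)[:1]:
        ys,xs=np.nonzero(t['region']);print(n,c,t['confidence'],xs.min(),ys.min(),xs.max()+1,ys.max()+1)
    print(bb(cyl(k,b[0],b[1],r,h,6)).round(1))
cv2.imwrite('pics/w4.png',im[:,:,::-1])
go((500,0,230))
E
```

```text
cup_center side 0.76 293 180 311 217
[293.2 179.8 311.5 217.3]
cup_center wrist 0.83 220 50 286 120
[222.6  46.1 288.7 116.2]
pot_center side 0.71 302 195 309 220
[264.2 191.4 280.6 216.3]
pot_center wrist 0.68 231 149 280 182
[229.8 145.6 280.5 203.4]
shift cm [-6.43 10.35 -0.08] (500, 0, 230)
turn about tool z to align with caddy y -0.1 tilt 0.1 clock 21.15 tcp [586.9  85.3 229. ] q [ 0.03  0.45  1.65 -0.    1.04  1.84] gap 94.7 F [-0.2 -0.  -0.3]
```

View pics/w4.png

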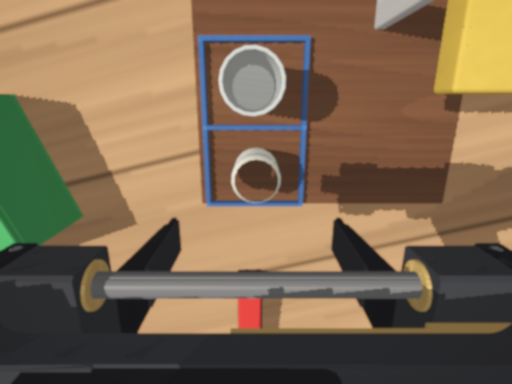

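The wrist view shows the cup at (253,80) in the back bay and the pot at (256,176) in the front bay. Both stand inside the rims as predicted. The next step is to lean the tool outward by driving it past its reach, high above the table and along the caddy's x direction.

>>> servo_tool:
  targets:
    - [[3,2.2,-4],0]
    - [[7,4.4,-8],0]
    - [[10.5,6.6,-8],0]
    - [[14,8.8,-8],0]
    - [[18,11,-8],0]
    - [[21.5,13.2,-8],0]
    - [[25,15.4,-8],0]
    - [[28.5,17.6,-8],0]
    - [[32,19.8,-8],0]
    - [[35.5,22,-8],0]
  fingers: 0

```text
clock: 22.4
tcp_pos: [880.8, -213.2, 308.9]
ee_rot: [-3.119, 0.374, 0.002]
wrist_force: [-0.1, -0.5, -0.1]
finger_gap: 2.3
grip_force: 0.0
```

```bash
python3 -c "
from h import *
go((914,-220,310))"
```

```text
shift cm [ 3.39 -0.13 -0.11] (914, -220, 310)
turn about tool z to align with caddy y -0.1 tilt 0.1 clock 22.4 tcp [ 880.8 -213.2  308.9] q [-0.31  1.    0.36 -0.    1.78  1.5 ] gap 2.3 F [-0.1 -0.5 -0.1]
```

>>> servo_tool:
  targets:
    - [[0,-3.2,0],0]
    - [[0,-6.5,0],0]
    - [[2,-6.5,0],0]
    - [[4,-6.5,0],0]
    - [[6,-6.5,0],0]
    - [[8,-6.5,0],0]
    - [[10,-6.5,0],0]
    - [[12,-6.5,0],0]
    - [[14,-6.5,0],0]
    - [[16,-6.5,0],0]

```text
clock: 23.65
tcp_pos: [939.8, -166.6, 275.1]
ee_rot: [3.116, -0.374, 0.066]
wrist_force: [-0.3, 0.6, 1.2]
finger_gap: 0.3
grip_force: 0.0
```

```bash
python3 -c "
from h import *
go((914,-160,310));print(st()[1].round(3))"
```

```text
shift cm [-2.52 -0.04 -3.59] (914, -160, 310)
turn about tool z to align with caddy y -0.1 tilt 2.4 clock 23.65 tcp [ 939.8 -166.6  275.1] q [-0.25  1.17  0.05  0.    1.88  1.57] gap 0.3 F [-0.3  0.6  1.2]
[[ 0.971 -0.236  0.041]
 [-0.236 -0.972 -0.007]
 [ 0.042 -0.003 -0.999]]
```

>>> servo_tool:
  targets:
    - [[6,0,0],0]
    - [[12,0,0],0]
    - [[18,0,0],0]
    - [[24,0,0],0]
    - [[30,0,0],0]
    - [[36,0,0],0]
    - [[42,0,0],0]
    - [[48,0,0],0]
    - [[54,0,0],0]
    - [[60,0,0],0]

```text
clock: 24.9
tcp_pos: [969.4, -189.5, 201.6]
ee_rot: [3.111, -0.373, 0.133]
wrist_force: [-0.3, 0.2, -0.7]
finger_gap: 0.2
grip_force: 0.0
```

```bash
python3 -c "
from h import *
go((914,-160,310));print(st()[1].round(3))"
```

```text
shift cm [ -5.15  -1.61 -11.31] (914, -160, 310)
turn about tool z to align with caddy y -0.1 tilt 4.9 clock 24.9 tcp [ 969.4 -189.5  201.6] q [-0.26  1.25  0.05  0.01  1.76  1.55] gap 0.2 F [-0.3  0.2 -0.7]
[[ 0.968 -0.236  0.083]
 [-0.236 -0.972 -0.016]
 [ 0.085 -0.005 -0.996]]
```

>>> servo_tool:
  targets:
    - [[6,0,-3],0]
    - [[12,0,-6],0]
    - [[18,0,-9],0]
    - [[24,0,-12],0]
    - [[30,0,-15],0]
    - [[36,0,-18],0]
    - [[42,0,-21],0]
    - [[48,0,-24],0]
    - [[54,0,-27],0]
    - [[60,0,-30],0]

```text
clock: 26.15
tcp_pos: [952.8, -198.4, 284.1]
ee_rot: [3.104, -0.372, 0.199]
wrist_force: [0.2, -0.5, -0.7]
finger_gap: 0.5
grip_force: 0.0
```

```bash
python3 -c "
from h import *
go((914,-160,310));print(st()[1].round(3))"
```

```text
shift cm [-4.31 -2.83 -3.14] (914, -160, 310)
turn about tool z to align with caddy y -0.1 tilt 7.3 clock 26.15 tcp [ 952.8 -198.4  284.1] q [-0.28  1.16  0.05  0.01  1.8   1.54] gap 0.5 F [ 0.2 -0.5 -0.7]
[[ 0.964 -0.236  0.125]
 [-0.235 -0.972 -0.024]
 [ 0.127 -0.006 -0.992]]
```

Each out-of-reach call adds about 2.45° of outward lean and keeps it. I'll repeat the call.

>>> servo_tool:
  targets:
    - [[6,-2,-2],0]
    - [[12,-2,-4],0]
    - [[18,-2,-4],0]
    - [[24,-2,-4],0]
    - [[30,-2,-4],0]
    - [[36,-2,-4],0]
    - [[42,-2,-4],0]
    - [[48,-2,-4],0]
    - [[54,-2,-4],0]
    - [[60,-2,-4],0]

```text
clock: 27.4
tcp_pos: [973.5, -197.0, 258.3]
ee_rot: [3.095, -0.371, 0.266]
wrist_force: [0.7, 0.1, -0.2]
finger_gap: 0.4
grip_force: 0.0
```

>>> servo_tool:
  targets:
    - [[6,-1,0],0]
    - [[12,-1,0],0]
    - [[18,-1,0],0]
    - [[24,-1,0],0]
    - [[30,-1,0],0]
    - [[36,-1,0],0]
    - [[42,-1,0],0]
    - [[48,-1,0],0]
    - [[54,-1,0],0]
    - [[60,-1,0],0]

```text
clock: 28.65
tcp_pos: [994.1, -204.4, 224.3]
ee_rot: [3.085, -0.37, 0.333]
wrist_force: [-0.4, 0.1, 0.2]
finger_gap: 0.2
grip_force: 0.0
```

```bash
python3 -c "
from h import *
go((914,-160,310));print(st()[1].round(3))"
```

```text
shift cm [ -6.81  -2.51 -10.23] (914, -160, 310)
turn about tool z to align with caddy y -0.1 tilt 12.3 clock 28.65 tcp [ 994.1 -204.4  224.3] q [-0.27  1.23  0.05  0.02  1.65  1.54] gap 0.2 F [-0.4  0.1  0.2]
[[ 0.949 -0.236  0.209]
 [-0.232 -0.972 -0.041]
 [ 0.213 -0.009 -0.977]]
```

>>> servo_tool:
  targets:
    - [[6,-1,-2],0]
    - [[12,-1,-4],0]
    - [[18,-1,-6],0]
    - [[24,-1,-8],0]
    - [[30,-1,-10],0]
    - [[36,-1,-10],0]
    - [[42,-1,-10],0]
    - [[48,-1,-10],0]
    - [[54,-1,-10],0]
    - [[60,-1,-10],0]

```text
clock: 29.9
tcp_pos: [990.6, -206.1, 271.0]
ee_rot: [3.074, -0.369, 0.4]
wrist_force: [-0.7, -0.2, 0.7]
finger_gap: -0.0
grip_force: 0.0
```

>>> servo_tool:
  targets:
    - [[6,-1,0],0]
    - [[12,-1,0],0]
    - [[18,-1,0],0]
    - [[24,-1,0],0]
    - [[30,-1,0],0]
    - [[36,-1,0],0]
    - [[42,-1,0],0]
    - [[48,-1,0],0]
    - [[54,-1,0],0]
    - [[60,-1,0],0]

```text
clock: 31.15
tcp_pos: [1005.7, -211.0, 258.1]
ee_rot: [3.061, -0.367, 0.467]
wrist_force: [0.1, -0.2, 0.2]
finger_gap: 0.1
grip_force: 0.0
```

>>> servo_tool:
  targets:
    - [[6,-1,0],0]
    - [[12,-1,0],0]
    - [[18,-1,0],0]
    - [[24,-1,0],0]
    - [[30,-1,0],0]
    - [[36,-1,0],0]
    - [[42,-1,0],0]
    - [[48,-1,0],0]
    - [[54,-1,0],0]
    - [[60,-1,0],0]

```text
clock: 32.4
tcp_pos: [1015.9, -214.5, 260.7]
ee_rot: [3.046, -0.366, 0.534]
wrist_force: [0.8, -0.6, -0.7]
finger_gap: 0.7
grip_force: 0.0
```

>>> servo_tool:
  targets:
    - [[6,-1,0],0]
    - [[12,-1,0],0]
    - [[18,-1,0],0]
    - [[24,-1,0],0]
    - [[30,-1,0],0]
    - [[36,-1,0],0]
    - [[42,-1,0],0]
    - [[48,-1,0],0]
    - [[54,-1,0],0]
    - [[60,-1,0],0]

```text
clock: 33.65
tcp_pos: [1022.4, -216.9, 275.0]
ee_rot: [3.03, -0.364, 0.6]
wrist_force: [-0.9, 0.6, -0.2]
finger_gap: 0.2
grip_force: 0.0
```

```bash
python3 -c "
from h import *
go((914,-160,310));print(st()[1].round(3))"
```

```text
shift cm [-9.67 -3.05 -7.71] (914, -160, 310)
turn about tool z to align with caddy y 0.0 tilt 22.3 clock 33.65 tcp [1022.4 -216.9  275. ] q [-0.28  1.19  0.05  0.03  1.51  1.53] gap 0.2 F [-0.9  0.6 -0.2]
[[ 0.898 -0.234  0.372]
 [-0.222 -0.972 -0.076]
 [ 0.379 -0.014 -0.925]]
```

>>> servo_tool:
  targets:
    - [[6,-1,1],0]
    - [[12,-1,2],0]
    - [[18,-1,3],0]
    - [[24,-1,4],0]
    - [[30,-1,5],0]
    - [[36,-1,6],0]
    - [[42,-1,7],0]
    - [[48,-1,8],0]
    - [[54,-1,9],0]
    - [[60,-1,10],0]

```text
clock: 34.9
tcp_pos: [1039.5, -221.1, 254.7]
ee_rot: [3.013, -0.362, 0.665]
wrist_force: [0.0, -0.8, -0.2]
finger_gap: 0.1
grip_force: 0.0
```

>>> servo_tool:
  targets:
    - [[6,-1,1],0]
    - [[12,-1,2],0]
    - [[18,-1,3],0]
    - [[24,-1,4],0]
    - [[30,-1,5],0]
    - [[36,-1,6],0]
    - [[42,-1,7],0]
    - [[48,-1,8],0]
    - [[54,-1,9],0]
    - [[60,-1,10],0]

```text
clock: 36.15
tcp_pos: [1050.8, -224.0, 252.6]
ee_rot: [2.994, -0.36, 0.729]
wrist_force: [-0.5, 0.8, 0.1]
finger_gap: 0.6
grip_force: 0.0
```

>>> servo_tool:
  targets:
    - [[6,-1,1],0]
    - [[12,-1,2],0]
    - [[18,-1,3],0]
    - [[24,-1,4],0]
    - [[30,-1,5],0]
    - [[36,-1,6],0]
    - [[42,-1,7],0]
    - [[48,-1,8],0]
    - [[54,-1,9],0]
    - [[60,-1,10],0]

```text
clock: 37.4
tcp_pos: [1058.2, -226.0, 263.5]
ee_rot: [2.974, -0.357, 0.792]
wrist_force: [-0.0, 0.3, -0.4]
finger_gap: 0.6
grip_force: 0.0
```

>>> servo_tool:
  targets:
    - [[6,-1,1],0]
    - [[12,-1,2],0]
    - [[18,-1,3],0]
    - [[24,-1,4],0]
    - [[30,-1,5],0]
    - [[36,-1,6],0]
    - [[42,-1,7],0]
    - [[48,-1,8],0]
    - [[54,-1,9],0]
    - [[60,-1,10],0]

```text
clock: 38.65
tcp_pos: [1062.5, -227.2, 284.1]
ee_rot: [2.954, -0.355, 0.854]
wrist_force: [0.1, -0.0, 0.2]
finger_gap: 0.4
grip_force: 0.0
```

>>> servo_tool:
  targets:
    - [[6,-1,1],0]
    - [[12,-1,2],0]
    - [[18,-1,3],0]
    - [[24,-1,4],0]
    - [[30,-1,5],0]
    - [[36,-1,6],0]
    - [[42,-1,7],0]
    - [[48,-1,8],0]
    - [[54,-1,9],0]
    - [[60,-1,10],0]

```text
clock: 39.9
tcp_pos: [1064.1, -227.8, 311.7]
ee_rot: [2.932, -0.353, 0.915]
wrist_force: [0.1, 0.4, -0.3]
finger_gap: 0.5
grip_force: 0.0
```

```bash
python3 - <<'E'
from h import *
p,M,o=st();print(M.round(3))
# foremost-up corner of the tip: tcp+22z+10x
c0=22*M[:,2]+10*M[:,0]
for (x,z) in((35,330),(-60,300),(-75,105),(44,98),(46,126)):
    C=cad(x,-90,z)      # wanted corner
    go(C-c0)
E
```

```text
[[ 0.799 -0.231  0.555]
 [-0.201 -0.973 -0.115]
 [ 0.567 -0.02  -0.824]]
shift cm [-37.24  -1.53 -29.32] [ 607.30158868 -104.15141748  342.45377593]
turn about tool z to align with caddy y 0.2 tilt 34.5 clock 39.9 tcp [1064.1 -227.8  311.7] q [-0.28  1.18  0.05  0.05  1.31  1.53] gap 0.5 F [ 0.1  0.4 -0.3]
shift cm [-46.77  -1.51 -32.23] [514.95360987 -81.86126696 312.45377593]
turn about tool z to align with caddy y 0.2 tilt 34.5 clock 39.9 tcp [1064.1 -227.8  311.7] q [-0.28  1.18  0.05  0.05  1.31  1.53] gap 0.5 F [ 0.1  0.4 -0.3]
shift cm [-59.05  -1.13 -17.02] [500.37235006 -78.34176951 117.45377593]
turn about tool z to align with caddy y 0.2 tilt 34.5 clock 39.9 tcp [1064.1 -227.8  311.7] q [-0.28  1.18  0.05  0.05  1.31  1.53] gap 0.5 F [ 0.1  0.4 -0.3]
shift cm [-49.65  -1.07  -9.7 ] [ 616.05034456 -106.26311595  110.45377593]
turn about tool z to align with caddy y 0.2 tilt 34.5 clock 39.9 tcp [1064.1 -227.8  311.7] q [-0.28  1.18  0.05  0.05  1.31  1.53] gap 0.5 F [ 0.1  0.4 -0.3]
shift cm [-47.89  -1.13 -11.9 ] [ 617.99451254 -106.73238227  138.45377593]
turn about tool z to align with caddy y 0.2 tilt 34.5 clock 39.9 tcp [1064.1 -227.8  311.7] q [-0.28  1.18  0.05  0.05  1.31  1.53] gap 0.5 F [ 0.1  0.4 -0.3]
```

>>> servo_tool:
  targets:
    - [[-4.7,-0.2,-3.2],0]
    - [[-9.4,-0.3,-6.4],0]
    - [[-14,-0.5,-9.7],0]
    - [[-18.7,-0.6,-12.9],0]
    - [[-23.4,-0.8,-16.1],0]
    - [[-28,-0.9,-19.3],0]
    - [[-32.7,-1.1,-22.5],0]
    - [[-37.4,-1.2,-25.8],0]
    - [[-42,-1.4,-29],0]
    - [[-46.8,-1.5,-32.2],0]

```text
clock: 41.15
tcp_pos: [547.5, -90.4, 312.5]
ee_rot: [2.931, -0.352, 0.916]
wrist_force: [0.3, 0.4, 0.8]
finger_gap: 0.5
grip_force: 0.0
```

```bash
cat > t.py <<'E'
from h import *
import sys
p,M,o=st()
c0=22*M[:,2]+10*M[:,0]
print('bar rel corner (caddy x,y,z off):')
for (x,z) in((-75,98),(44,98),(47,98),(47,126)): go(cad(x,-90,z)-c0)
E
python3 t.py|grep -v turn; python3 -c "
from h import *
go()"
```

```text
bar rel corner (caddy x,y,z off):
shift cm [-15.48   0.31  13.87] [500.35810024 -78.33732558 110.42900119]
shift cm [-5.68  0.36 20.63] [ 616.03609475 -106.25867202  110.42900119]
shift cm [-5.43  0.36 20.8 ] [ 618.95234671 -106.96257151  110.42900119]
shift cm [-3.84  0.3  18.49] [ 618.95234671 -106.96257151  138.42900119]
turn about tool z to align with caddy y 0.2 tilt 34.6 clock 41.15 tcp [547.5 -90.4 312.5] q [-0.31  0.15  2.    0.15  0.4   1.38] gap 0.5 F [0.3 0.4 0.8]
```

```bash
cat > fk.py <<'E'
from h import *
D=[((217.2,-586.1,236.7),(.491,1.559,1.092)),((560.9,-148.2,260.8),(.4,1.64,1.10)),((435.6,300.4,229.5),(.36,1.8,.98)),((437.5,302.9,94.9),(.56,1.92,.66)),((685.2,61.3,155.3),(.66,1.47,1.01)),((454.4,-308.3,54.9),(.64,1.91,.6)),((880.8,-213.2,308.9),(1,.36,1.78)),((969.4,-189.5,201.6),(1.25,.05,1.76)),((1022.4,-216.9,275),(1.19,.05,1.51)),((1064.1,-227.8,311.7),(1.18,.05,1.31)),((547.5,-90.4,312.5),(.15,2.0,.4))]
def f(p,q):
    a,h,L1,L2,Lt,e=p;A=q[0];B=A+q[1]+e;C=A+q[1]+q[2]
    return np.array([a+L1*np.sin(A)+L2*np.sin(B)+Lt*np.sin(C),h+L1*np.cos(A)+L2*np.cos(B)+Lt*np.cos(C)])
def res(p):
    return np.concatenate([f(p[:6],q)-[np.sqrt(P[0]**2+P[1]**2-p[6]**2),P[2]] for P,q in D])
s=least_squares(res,(0,400,400,400,200,0,65),loss='soft_l1',f_scale=5);print(s.x.round(2),res(s.x).round(0))
for nm,P in(('pre',(500,-78,110)),('under',(616,-106,110)),('up',(619,-107,138)),('pre2',(560,-93,110)),('pre3',(560,-93,200))):
  for tilt in(20,25,30,34.5,40):
    t=np.pi-np.radians(tilt);rho=np.sqrt(P[0]**2+P[1]**2-s.x[6]**2)
    r=least_squares(lambda q:np.r_[f(s.x[:6],(q[0],q[1],t-q[0]-q[1]))-[rho,P[2]]],(.5,1.9))
    q=r.x;print(nm,tilt,q.round(2),'q5',round(t-q.sum(),2),'err',r.fun.round(1))
E
python3 fk.py
```

```text
[3.0400e+00 2.0367e+02 5.8371e+02 4.1099e+02 2.5402e+02 1.1000e-01
 7.5620e+01] [-0. -0. -0.  2.  0.  2.  3. -0.  0.  1. -3. -1.  0. -2. -2. -1.  0.  2.
  1. -0. -0. -3.]
pre 20 [0.45 2.19] q5 0.15 err [-0. -0.]
pre 25 [0.45 2.25] q5 0.01 err [0. 0.]
pre 30 [0.46 2.3 ] q5 -0.14 err [-0. -0.]
pre 34.5 [0.48 2.35] q5 -0.29 err [-0.  0.]
pre 40 [0.51 2.4 ] q5 -0.47 err [-0. -0.]
under 20 [0.56 1.91] q5 0.32 err [-0. -0.]
under 25 [0.56 1.96] q5 0.18 err [0. 0.]
under 30 [0.56 2.02] q5 0.04 err [0. 0.]
under 34.5 [0.56 2.07] q5 -0.09 err [-0. -0.]
under 40 [0.58 2.12] q5 -0.25 err [-0. -0.]
up 20 [0.52 1.88] q5 0.39 err [-0. -0.]
up 25 [0.51 1.94] q5 0.25 err [-0. -0.]
up 30 [0.51 1.99] q5 0.11 err [-0.  0.]
up 34.5 [0.51 2.04] q5 -0.01 err [0. 0.]
up 40 [0.52 2.1 ] q5 -0.18 err [ 0. -0.]
pre2 20 [0.51 2.05] q5 0.24 err [0. 0.]
pre2 25 [0.51 2.1 ] q5 0.1 err [-0. -0.]
pre2 30 [0.51 2.16] q5 -0.05 err [-0. -0.]
pre2 34.5 [0.52 2.2 ] q5 -0.18 err [-0. -0.]
pre2 40 [0.54 2.26] q5 -0.35 err [-0.  0.]
pre3 20 [0.36 1.96] q5 0.47 err [-0. -0.]
pre3 25 [0.35 2.02] q5 0.34 err [-0.  0.]
pre3 30 [0.34 2.07] q5 0.21 err [-0. -0.]
pre3 34.5 [0.34 2.12] q5 0.08 err [0. 0.]
pre3 40 [0.34 2.18] q5 -0.08 err [-0.  0.]
```

>>> servo_tool:
  targets:
    - [[-1,0,2],0]
    - [[-2,0.1,4],0]
    - [[-3,0.1,6],0]
    - [[-4,0.2,8],0]
    - [[-5,0.2,10],0]
    - [[-6,0.3,12],0]
    - [[-7,0.3,14],0]
    - [[-8,0.4,16],0]
    - [[-9,0.4,18],0]
    - [[-9,0.4,18],0]

```text
clock: 42.4
tcp_pos: [574.9, -85.7, 148.1]
ee_rot: [2.975, -0.338, 0.93]
wrist_force: [-0.4, 0.1, -0.5]
finger_gap: 0.2
grip_force: 0.0
```

```bash
python3 t.py|grep -v turn; python3 -c "
from h import *
go();print(st()[1].round(3))"
```

```text
bar rel corner (caddy x,y,z off):
shift cm [-8.23  1.14 -1.15] [500.19837303 -79.32335784 110.49006328]
shift cm [1.6  1.47 5.55] [ 615.87636754 -107.24470428  110.49006328]
shift cm [1.85 1.48 5.72] [ 618.7926195  -107.94860377  110.49006328]
shift cm [3.43 1.32 3.42] [ 618.7926195  -107.94860377  138.49006328]
turn about tool z to align with caddy y 1.6 tilt 34.5 clock 42.4 tcp [574.9 -85.7 148.1] q [-0.31  0.45  2.14  1.92  0.11 -0.4 ] gap 0.2 F [-0.4  0.1 -0.5]
[[ 0.801 -0.206  0.562]
 [-0.203 -0.977 -0.07 ]
 [ 0.564 -0.058 -0.824]]
```

>>> servo_tool:
  targets:
    - [[-0.8,0.2,0.5],0]
    - [[-1.6,0.5,1],0]
    - [[-2.5,0.7,1.6],0]
    - [[-3.3,1,2.1],0]
    - [[-4.1,1.2,2.6],0]
    - [[-4.1,1.2,2.6],0]
    - [[-4.1,1.2,2.6],0]
    - [[-4.1,1.2,2.6],0]
    - [[-4.1,1.2,2.6],0]
    - [[-4.1,1.2,2.6],0]

```text
clock: 43.65
tcp_pos: [553.9, -90.8, 102.8]
ee_rot: [2.976, -0.338, 0.929]
wrist_force: [-0.4, 0.1, 0.5]
finger_gap: 0.1
grip_force: 0.0
```

```bash
cat > t2.py <<'E'
from h import *
p,M,o=st();c=p+22*M[:,2]+10*M[:,0];d=c[:2]-O;C,S=np.cos(CY),np.sin(CY)
x=np.array([C,S,0]);y=np.array([-S,C,0]);z=np.array([0,0,1.])
print('corner in caddy',round(d@x[:2],1),round(d@y[:2],1),round(c[2],1))
print('10mm cad x,y,z in tool cm:',*[(M.T@v).round(3) for v in(x,y,z)])
th=np.arctan2(M[:,2]@x,-M[2,2]);n=np.array([np.cos(th),np.sin(th)]);print('lean',np.degrees(th).round(1))
print('target corner x,z at contact',(np.array([50,122])-10*n+10*np.array([np.sin(th),-np.cos(th)])).round(1))
go()
E
python3 t2.py
```

```text
corner in caddy -20.1 -88.5 90.3
10mm cad x,y,z in tool cm: [0.826 0.028 0.562] [-0.009 -0.998  0.064] [ 0.563 -0.058 -0.824]
lean 34.3
target corner x,z at contact [ 47.4 108.1]
turn about tool z to align with caddy y 1.6 tilt 34.5 clock 43.65 tcp [553.9 -90.8 102.8] q [-0.33  0.53  2.22  2.58  0.22 -1.1 ] gap 0.1 F [-0.4  0.1  0.5]
```

>>> servo_tool:
  targets:
    - [[0.7,0,0.4],0]
    - [[1.4,0.1,0.8],0]
    - [[2.2,0.1,1.2],0]
    - [[3,0.1,1.7],0]
    - [[3.8,0.2,2.1],0]
    - [[4.5,0.2,2.5],0]
    - [[5.2,0.3,2.9],0]
    - [[5.9,0.3,3.3],0]
    - [[5.9,0.3,3.3],0]
    - [[5.9,0.3,3.3],0]

```text
clock: 44.9
tcp_pos: [618.9, -108.0, 108.4]
ee_rot: [2.976, -0.338, 0.928]
wrist_force: [0.9, 0.8, -0.2]
finger_gap: 0.2
grip_force: 0.0
```

```bash
python3 t2.py; python3 - <<'E'
from h import *
im=camera('side');cv2.imwrite('pics/s5.png',cv2.resize(im[140:280,220:380,::-1],None,fx=4,fy=4,interpolation=cv2.INTER_CUBIC))
E
```

```text
corner in caddy 47.1 -90.0 95.9
10mm cad x,y,z in tool cm: [0.827 0.028 0.562] [-0.009 -0.998  0.064] [ 0.563 -0.058 -0.825]
lean 34.3
target corner x,z at contact [ 47.4 108.1]
turn about tool z to align with caddy y 1.6 tilt 34.4 clock 44.9 tcp [ 618.9 -108.   108.4] q [-0.32  0.57  2.05  2.12  0.13 -0.61] gap 0.2 F [ 0.9  0.8 -0.2]
```

View pics/s5.png

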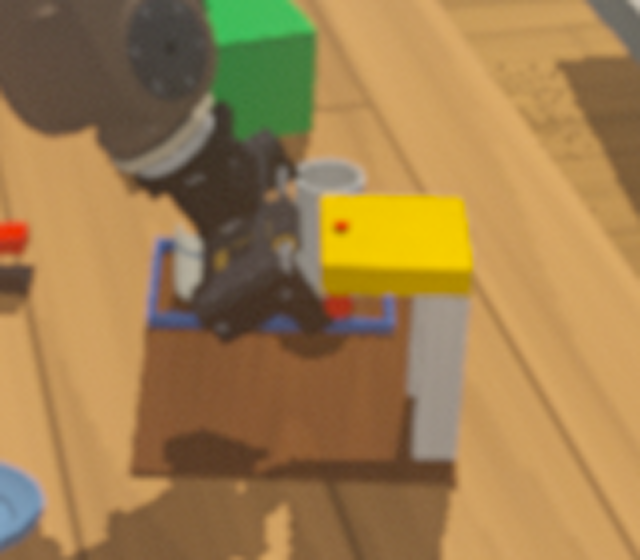

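The crop shows the fingertips at (325,320), just under and in front of the red bar at (340,305). The cup and pot are still standing. Next is to raise.

>>> servo_tool:
  targets:
    - [[0.2,0,-0.3],0]
    - [[0.4,0,-0.6],0]
    - [[0.55,-0.1,-0.8],0]
    - [[0.7,-0.1,-1],0]
    - [[0.8,-0.1,-1.2],0]
    - [[0.9,-0.1,-1.3],0]
    - [[1,-0.1,-1.45],0]
    - [[1.1,-0.1,-1.6],0]
    - [[1.15,-0.1,-1.7],0]
    - [[1.15,-0.1,-1.7],0]

```text
clock: 46.2
tcp_pos: [617.9, -107.6, 128.3]
ee_rot: [2.977, -0.338, 0.926]
wrist_force: [-5.4, 2.1, -1.9]
finger_gap: 0.9
grip_force: 3.1
```

```bash
python3 t2.py
```

```text
corner in caddy 46.0 -89.9 115.8
10mm cad x,y,z in tool cm: [0.828 0.029 0.56 ] [-0.009 -0.998  0.065] [ 0.561 -0.058 -0.826]
lean 34.2
target corner x,z at contact [ 47.3 108.1]
turn about tool z to align with caddy y 1.7 tilt 34.3 clock 46.2 tcp [ 617.9 -107.6  128.3] q [-0.32  0.53  2.04  1.73  0.11 -0.22] gap 0.9 F [-5.4  2.1 -1.9]
```

>>> servo_tool:
  targets:
    - [[0.05,0,-0.05],0]
    - [[0.1,0,-0.1],0]
    - [[0.15,0,-0.12],0]
    - [[0.2,0,-0.15],0]
    - [[0.25,0,-0.18],0]
    - [[0.3,0,-0.2],0]
    - [[0.35,0,-0.25],0]
    - [[0.35,0,-0.25],0]
    - [[0.35,0,-0.25],0]
    - [[0.35,0,-0.25],0]

```text
clock: 47.45
tcp_pos: [617.3, -107.7, 130.0]
ee_rot: [2.98, -0.338, 0.918]
wrist_force: [-10.4, 3.3, -13.2]
finger_gap: 0.5
grip_force: 8.2
```

```bash
python3 t2.py|grep -v 10mm; python3 - <<'E'
from h import *
for c in('side','top'):
    k=calibration(c);im=camera(c)
    if c=='side': cv2.imwrite('pics/s6.png',cv2.resize(im[140:280,220:380,::-1],None,fx=4,fy=4,interpolation=cv2.INTER_CUBIC))
    print(c,proj(k,[cad(50,-90,179),cad(50,-90,187)]).round(1).tolist())
E
```

```text
corner in caddy 45.3 -90.1 117.4
lean 33.9
target corner x,z at contact [ 47.3 108.1]
turn about tool z to align with caddy y 1.6 tilt 34.0 clock 47.45 tcp [ 617.3 -107.7  130. ] q [-0.32  0.52  2.04  1.62  0.11 -0.11] gap 0.5 F [-10.4   3.3 -13.2]
side [[304.9, 196.0], [305.0, 193.6]]
top [[294.0, 160.1], [294.2, 159.5]]
```

View pics/s6.png

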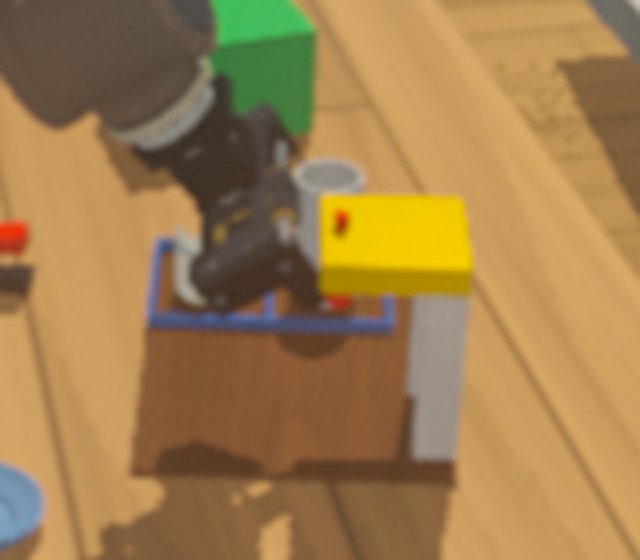

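The pin now stands clearly proud at (341,213), it was at (341,225) before, and the reaction force suggests the stop. I'll give one more small push, then retreat.

>>> servo_tool:
  targets:
    - [[0.05,0,-0.08],0]
    - [[0.1,0,-0.15],0]
    - [[0.12,0,-0.2],0]
    - [[0.12,0,-0.2],0]
    - [[0.12,0,-0.2],0]
    - [[0.12,0,-0.2],0]
    - [[0.12,0,-0.2],0]
    - [[0.12,0,-0.2],0]
    - [[0.12,0,-0.2],0]
    - [[0.12,0,-0.2],0]

```text
clock: 48.8
tcp_pos: [616.4, -107.6, 131.7]
ee_rot: [2.981, -0.338, 0.915]
wrist_force: [-13.8, 2.8, -15.7]
finger_gap: 0.4
grip_force: 9.9
```

```bash
python3 t2.py
```

```text
corner in caddy 44.5 -90.2 119.0
10mm cad x,y,z in tool cm: [0.832 0.028 0.555] [-0.009 -0.998  0.064] [ 0.555 -0.059 -0.83 ]
lean 33.8
target corner x,z at contact [ 47.2 108.1]
turn about tool z to align with caddy y 1.6 tilt 33.9 clock 48.8 tcp [ 616.4 -107.6  131.7] q [-0.32  0.52  2.04  1.57  0.11 -0.06] gap 0.4 F [-13.8   2.8 -15.7]
```

>>> servo_tool:
  targets:
    - [[-0.4,0,0.6],0]
    - [[-0.9,0.1,1.2],0]
    - [[-1.2,0.1,1],0]
    - [[-2.5,0,0.2],0]
    - [[-4,0,-0.8],0]
    - [[-5.5,-0.1,-1.9],0]
    - [[-7,-0.1,-2.9],0]
    - [[-8.3,-0.2,-3.9],0]
    - [[-9,-0.2,-4.3],0]
    - [[-9,-0.2,-4.3],0]

```text
clock: 50.05
tcp_pos: [524.4, -85.7, 120.5]
ee_rot: [2.975, -0.338, 0.929]
wrist_force: [0.2, 0.8, -0.2]
finger_gap: 0.7
grip_force: 0.0
```

```bash
python3 t2.py|grep -v 10mm; python3 - <<'E'
from h import *
im=camera('side');cv2.imwrite('pics/s7.png',cv2.resize(im[140:280,220:380,::-1],None,fx=4,fy=4,interpolation=cv2.INTER_CUBIC))
E
```

```text
corner in caddy -50.0 -90.5 108.0
lean 34.3
target corner x,z at contact [ 47.4 108.1]
turn about tool z to align with caddy y 1.6 tilt 34.5 clock 50.05 tcp [524.4 -85.7 120.5] q [-0.35  0.46  2.27  2.55  0.22 -1.07] gap 0.7 F [ 0.2  0.8 -0.2]
```

View pics/s7.png

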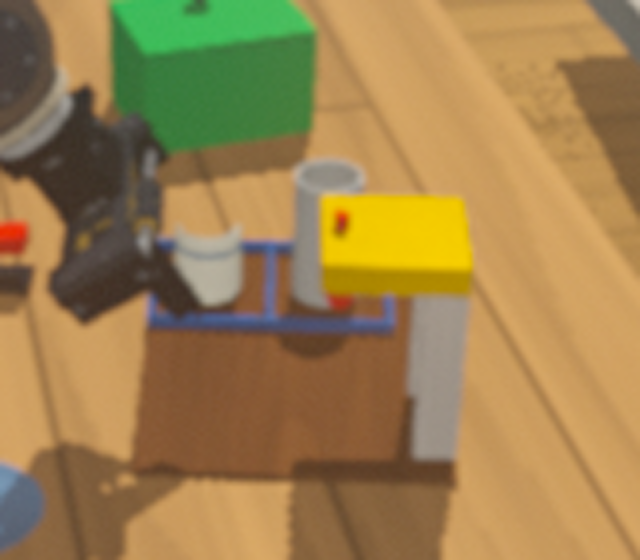

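The pin stays up at (341,213), with the cup and pot upright in their bays and the gripper free of everything.

```bash
python3 -c "
from plant import *
print(finish_job())"
```

```text
the job is handed in; nothing more can be done
None
```

The job is handed in at about 50 s on the robot's clock: the cup stands in the back bay, the pot in the front bay, and the lamp switch is pushed up (its pin stays raised). The judge's result was not shown to me.

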